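Level the settling plate, lock its screw and load the cask samples

ROBOT

A 6-joint arm with a two-finger parallel gripper is mounted at the origin on a cart in front of the work surface, level with it; the furniture and walls round the work are solid. World frame = base frame: x ahead of the robot, y to its left, z up, the work surface at z = 0. Lengths are in m, angles in rad, forces in N, time in s.
With the tool pointing down it reaches from about 0.3 to 0.875 m from the base axis. Payload 6.4 kg.
Tool frame: the origin (TCP) lies between the finger pads; the fingertips stand 11 mm ahead of it and the grasp point (between the pads) lies 8 mm behind it; z points along the fingers, y is the line along which they close (so a half turn about z gives the same grasp; the last joint's range is limited). The gripper opens to 85 mm and grips with 20 to 120 N. Pads are 22 mm wide; open, the fingers measure 114 mm over their backs; the gripper's body (76 mm by 85 mm) begins 54 mm behind the grasp point. The pads swing forward as they close: fully open they stand 13 mm farther back than shut.
Start: joints at [-1.361, 0.181, 1.607, -0, 1.354, -0.206], TCP at [0.232, -0.526, 0.242] pointing down, gripper open.
Joint ranges: [-2.99, 2.99], [-0.89, 2.07], [0.3, 2.58], [-1.14, 4.28], [0, 2.63], [-3.12, 3.12]. Speed limits (rad/s): [2.57, 2.57, 3.01, 3.14, 3.14, 3.14].

INTERFACE

Orientations are given as [roll, pitch, yaw] about the fixed x, y, z axes, in that order (R = Rz(yaw) Ry(pitch) Rx(roll)).
In Python, from station import * gives the robot as it stands.
- The arm moves only by the shell command python3 -m inch 'ROWS' [OPENING]. ROWS is JSON, a list of rows, each a list of 6 numbers: the shift along the world's x, y, z scaled (see below), then the turn, a rotation vector about the world's x, y, z scaled (see below). A call has 1 to 12 rows; each row is the pose to reach, as a shift and turn from the pose commanded when the call began, turning the shorter way round; what a row does not reach only later rows make up. The controller multiplies each number of a shift by 200 mm and each number of a turn by pi rad. A row lasts 1/10 s, in which the tool goes at most 50 mm and 8.59 degrees, less where a joint would pass 70% of its speed; a pose out of reach is approached as far as the arm can. A call with a number of a shift or a turn outside -1 to 1 is refused whole. A call with a gripper value outside its range is refused whole. OPENING is the closure, from -1 (fully open) to 1 (shut), set as the call begins (- or left out, the last holds). The fingers move at their own pace and stop on an object; the grip force is fixed at half the most. Time passes only in rows, so rows that repeat a pose let the fingers close. It gives the time, the measured TCP pose, the force, the opening and the grip force at its end, in the units of the state.
- get_obs(): the state, without advancing time (a new reading comes with each control period).
- read_camera(name): name is "scene" or "top"; returns the picture (400x640x3 uint8, blue, green, red); there is no depth.
- get_calibration(name): a dict with "mtx" (3x3 intrinsics, pixels), "pose" (4x4, takes a point from camera to world coordinates). Camera axes: x right, y down, z forward; pixel columns grow to the right and rows downward; lengths in m; the calibration is good to about 2 mm. A picture is of the moment at which its call begins. get_calibration takes no time and is no camera call.
- job_done(): hands the job in; it is judged then, once.
Trained networks look in the newest picture that a camera, given by its name, has taken for a name from the list of things; names that differ only in an ending like _2 or _b are one class to them, and where a whole thing is asked for, a point or a joint stands for the part that bears it (a point fixed in the world has none). Each returns a list of dicts, best first, with "score" (0 to 1); they miss things now and then, are a little off and sometimes report something else, mostly with a low value. They report only what shows in the picture. A call takes as long as a camera call.
- spot_in(query, camera): "rect" ([centre column, centre row, width, height] in pixels, round what is visible of it).
- landmark_of(query, camera): "point" ([column, row] in pixels: a listed point, or the origin of a listed thing).
The state is a dict: "time_s": time; "qpos": joint angles; "qd": joint speeds; "joint_efforts": joint torques, N m; "position": TCP position; "orientation": TCP orientation; "wrist_force": force on the tool from outside, world axes, zero at the start; "torque": the same for the moment, N m; "opening": finger opening in m; "finger_force": force on a finger pad.
Only numpy, scipy, OpenCV 4.12 (cv2) and the standard library are available. Lean on these libraries where they do the work, as an engineer would, in place of code of your own. Each camera call takes 0.05 s, during which the arm holds its last target. There are 200 camera calls.

TASK

Get the cask samples ready to settle. First, with the plate still empty, slacken the brass jam nut on the plate's levelling screw by a good part of a turn, turn the red thumb bar until the plate is level (bubble midway between its two lines), and tighten the nut again. Then stand every amber flask upright in a cork seat of its own and press its flip cap fully shut, without disturbing the tasting glass or the candle.

Things in the scene. Friction and masses are not known exactly. Their poses are not given: they have to be found in the camera images.
- nut (a joint): Jam nut: brass hexagon, 34 mm across flats, 13 mm thick, on the screw below the red bar. Right-hand thread. rad, grows counter-clockwise from above (slackened), to 2.6, rising 1.9 mm/rad; stays where left (drag 0.12 N m). 0 = hard against its washer, tight; starts tight, at 0 to 0.03. 0.5 or more is slack: the screw may be turned. 0.08 or less is tight.
- nut_mid (a point): Centre of the jam nut, half-way up, on the nearly vertical screw axis; z up; turns with the nut, its x axis is normal to one pair of flats (pairs every 60 degrees). The underside is 7 mm above the plate, on a steel boss 42 mm across.
- adjuster (a joint): Levelling screw, rad, grows clockwise seen from above, 0 = plate level: 1 rad clockwise lifts the front of the plate 1.9 mm (tilt +0.0086 rad). It turns with a drag of 0.12 N m and stays where left. It must not be forced round while the jam nut is tight. Starts between -3.6 and -2; range -5 to 3.
- adjuster_head (a point): Centre of the red thumb bar on top of the levelling screw: 26 mm long (its x axis), 11 mm thick (its y axis), 18 mm high, white dot on one end; turns with the screw. Its underside is 14 mm above the top of the tight nut when level, up to 7 mm more at the start; the bar fits between fingers that hold the nut.
- plate (a joint): Tilt of the aluminium plate about the line through its two rear feet, rad: 0 = level, negative = front (the screw end) low. Plate 185 x 226 x 10 mm with a nose 74 mm wide for the screw; its top is 36 mm above the table when level.
- bubble_mid (a point): Bubble (pale, 12 mm long) of the yellow-green spirit level, in a black frame 60 mm long in the middle of the plate, pointing at the screw; it runs 4 mm to the high end per 0.01 rad of tilt and stands midway between two black lines 19 mm apart when the plate is level.
- seat_1 (a point): Dished cork seat on the plate, 60 mm outside, 52 mm across the rim, 16 mm high, sides sloping 55 degrees to a flat floor, centres 87 mm apart front to back and 100 mm side to side. This point is where the centre of a seated flask's underside rests, on the floor 16 mm below the rim; z up, x away from the screw's end of the plate.
- seat_2 (a point): Dished cork seat on the plate, 60 mm outside, 52 mm across the rim, 16 mm high, sides sloping 55 degrees to a flat floor, centres 87 mm apart front to back and 100 mm side to side. This point is where the centre of a seated flask's underside rests, on the floor 16 mm below the rim; z up, x away from the screw's end of the plate.
- seat_3 (a point): Dished cork seat on the plate, 60 mm outside, 52 mm across the rim, 16 mm high, sides sloping 55 degrees to a flat floor, centres 87 mm apart front to back and 100 mm side to side. This point is where the centre of a seated flask's underside rests, on the floor 16 mm below the rim; z up, x away from the screw's end of the plate.
- seat_4 (a point): Dished cork seat on the plate, 60 mm outside, 52 mm across the rim, 16 mm high, sides sloping 55 degrees to a flat floor, centres 87 mm apart front to back and 100 mm side to side. This point is where the centre of a seated flask's underside rests, on the floor 16 mm below the rim; z up, x away from the screw's end of the plate.
- flask_1_mid (a point): Amber sample flask (may be absent), 160 g: round body 54 mm across on a foot 25 mm across, weighted base, so it stands on the table and rights itself; neck 30 mm across from 50 to 90 mm up, flip cap on top (96 mm in all, shut). Point on its axis, 48 mm above the underside; z up, x from the cap hinge to the cap front. Take it by the neck.
- cap_1 (a joint): Flip cap of flask 1, rad: 0 = shut flat on the neck, grows as it opens; starts ajar at 0.4 to 0.75. White disc 24 mm across, 5 mm thick, inside the neck outline while ajar; hinge 12 mm from the flask axis on its -x side, 90 mm above the underside. Stiff (0.012 N m), stays where left; goes shut when pressed from above near its front edge with 2 to 5 N.
- flask_2_mid (a point): Amber sample flask (may be absent), 160 g: round body 54 mm across on a foot 25 mm across, weighted base, so it stands on the table and rights itself; neck 30 mm across from 50 to 90 mm up, flip cap on top (96 mm in all, shut). Point on its axis, 48 mm above the underside; z up, x from the cap hinge to the cap front. Take it by the neck.
- cap_2 (a joint): Flip cap of flask 2, rad: 0 = shut flat on the neck, grows as it opens; starts ajar at 0.4 to 0.75. White disc 24 mm across, 5 mm thick, inside the neck outline while ajar; hinge 12 mm from the flask axis on its -x side, 90 mm above the underside. Stiff (0.012 N m), stays where left; goes shut when pressed from above near its front edge with 2 to 5 N.
- flask_3_mid (a point): Amber sample flask (may be absent), 160 g: round body 54 mm across on a foot 25 mm across, weighted base, so it stands on the table and rights itself; neck 30 mm across from 50 to 90 mm up, flip cap on top (96 mm in all, shut). Point on its axis, 48 mm above the underside; z up, x from the cap hinge to the cap front. Take it by the neck.
- cap_3 (a joint): Flip cap of flask 3, rad: 0 = shut flat on the neck, grows as it opens; starts ajar at 0.4 to 0.75. White disc 24 mm across, 5 mm thick, inside the neck outline while ajar; hinge 12 mm from the flask axis on its -x side, 90 mm above the underside. Stiff (0.012 N m), stays where left; goes shut when pressed from above near its front edge with 2 to 5 N.
- flask_4_mid (a point): Amber sample flask (may be absent), 160 g: round body 54 mm across on a foot 25 mm across, weighted base, so it stands on the table and rights itself; neck 30 mm across from 50 to 90 mm up, flip cap on top (96 mm in all, shut). Point on its axis, 48 mm above the underside; z up, x from the cap hinge to the cap front. Take it by the neck.
- cap_4 (a joint): Flip cap of flask 4, rad: 0 = shut flat on the neck, grows as it opens; starts ajar at 0.4 to 0.75. White disc 24 mm across, 5 mm thick, inside the neck outline while ajar; hinge 12 mm from the flask axis on its -x side, 90 mm above the underside. Stiff (0.012 N m), stays where left; goes shut when pressed from above near its front edge with 2 to 5 N.
- tasting_glass: Empty tasting glass, 64 mm wide, 155 mm high; bystander, left of the plate. Origin under its foot.
- candle: Candle stub on a dish, 67 mm wide, 75 mm high; bystander. Origin under its base.

How it is judged:
On the way, in this order (a step that is already met when the one before it is completed fails the run):
1. the jam nut is slackened by half a radian or more (value of joint nut above 0.5 rad), for 0.2 s.
2. the plate is level within 0.008 rad (bubble between the lines), the nut still slack (value of joint plate between -0.008 and 0.008 rad and value of joint nut above 0.5 rad), for 0.2 s.
3. the jam nut is tight again and the plate still level (value of joint plate between -0.008 and 0.008 rad and value of joint nut below 0.08 rad), for 0.2 s.
4. every flask stands upright in a seat (((horizontal distance between flask_1_mid and seat_1 below 0.005 m and z of flask_1_mid in the frame of seat_1 between 0.045 and 0.052 m) or (horizontal distance between flask_1_mid and seat_2 below 0.005 m and z of flask_1_mid in the frame of seat_2 between 0.045 and 0.052 m) or (horizontal distance between flask_1_mid and seat_3 below 0.005 m and z of flask_1_mid in the frame of seat_3 between 0.045 and 0.052 m) or (horizontal distance between flask_1_mid and seat_4 below 0.005 m and z of flask_1_mid in the frame of seat_4 between 0.045 and 0.052 m)) and angle between each of flask_1_mid, flask_2_mid, flask_3_mid, flask_4_mid's own z axis and vertical below 0.12 rad and ((horizontal distance between flask_2_mid and seat_1 below 0.005 m and z of flask_2_mid in the frame of seat_1 between 0.045 and 0.052 m) or (horizontal distance between flask_2_mid and seat_2 below 0.005 m and z of flask_2_mid in the frame of seat_2 between 0.045 and 0.052 m) or (horizontal distance between flask_2_mid and seat_3 below 0.005 m and z of flask_2_mid in the frame of seat_3 between 0.045 and 0.052 m) or (horizontal distance between flask_2_mid and seat_4 below 0.005 m and z of flask_2_mid in the frame of seat_4 between 0.045 and 0.052 m)) and ((horizontal distance between flask_3_mid and seat_1 below 0.005 m and z of flask_3_mid in the frame of seat_1 between 0.045 and 0.052 m) or (horizontal distance between flask_3_mid and seat_2 below 0.005 m and z of flask_3_mid in the frame of seat_2 between 0.045 and 0.052 m) or (horizontal distance between flask_3_mid and seat_3 below 0.005 m and z of flask_3_mid in the frame of seat_3 between 0.045 and 0.052 m) or (horizontal distance between flask_3_mid and seat_4 below 0.005 m and z of flask_3_mid in the frame of seat_4 between 0.045 and 0.052 m)) and ((horizontal distance between flask_4_mid and seat_1 below 0.005 m and z of flask_4_mid in the frame of seat_1 between 0.045 and 0.052 m) or (horizontal distance between flask_4_mid and seat_2 below 0.005 m and z of flask_4_mid in the frame of seat_2 between 0.045 and 0.052 m) or (horizontal distance between flask_4_mid and seat_3 below 0.005 m and z of flask_4_mid in the frame of seat_3 between 0.045 and 0.052 m) or (horizontal distance between flask_4_mid and seat_4 below 0.005 m and z of flask_4_mid in the frame of seat_4 between 0.045 and 0.052 m))), for 0.2 s.
At the end, for the whole second after the job is handed in: The plate is level within 0.008 rad with the jam nut tight (0.08 rad or less); every flask present stands in a cork seat, its axis within 5 mm of the seat's centre, fully down (its middle 45 to 52 mm above the seat point) and upright within 0.12 rad, and its cap is shut (0.08 rad or less) (all of step 3 and all of step 4 and value of joint each of cap_1, cap_2, cap_3, cap_4 below 0.08 rad); the robot touches nothing.
It fails at once if the levelling screw is forced round while the jam nut is tight (value of joint nut below 0.08 rad and (velocity of joint adjuster above 0.4 rad/s or velocity of joint adjuster below -0.4 rad/s)).
It fails at once if the tasting glass or the candle is pushed more than 4 cm or tipped over (distance of any of tasting_glass, candle from where it was at the start of the episode above 0.04 m or angle between any of tasting_glass, candle's own z axis and vertical above 0.6 rad).
Of flask_1, flask_2, flask_3, flask_4 only 2 to 4 are there at a start; the rules pass over those that are not, and their reading is None.
At some moment in a run one of flask_1, flask_2, flask_3, flask_4 may be knocked a few centimetres aside while the robot is not near it.
Once in a run the grip may slacken for a moment while it holds something.
It also fails if it takes over 210 s, if anything falls off the work surface, if the arm or the gripper's body presses on something with over 40 N, if the wrist force passes 120 N, or if a joint passes its speed limit or range.

## Working session

There is one attempt and no reset: what is moved stays moved. The work goes in short steps, Python scripts to look and compute and a shell command to move; the robot and the scene stay as the last step left them, time stands still between calls to the robot, and variables do not carry over. Pictures are saved under pics/ and viewed, at most 14 in all, crops included, and the job is handed in when it is done.

```bash
mkdir -p pics; ls
cat > h.py <<'E'
from station import *
import numpy as np, cv2
from scipy.spatial.transform import Rotation as R
def ray(cam,px):
    c=get_calibration(cam);K=np.array(c["mtx"]);T=np.array(c["pose"])
    d=T[:3,:3]@np.linalg.inv(K)@np.array([px[0],px[1],1.]);return T[:3,3],d
def atz(cam,px,z):
    o,d=ray(cam,px);return o+d*(z-o[2])/d[2]
def proj(cam,p):
    c=get_calibration(cam);K=np.array(c["mtx"]);T=np.linalg.inv(np.array(c["pose"]))
    q=K@(T[:3,:3]@np.array(p)+T[:3,3]);return q[:2]/q[2]
def tri(a,b):
    (o1,d1),(o2,d2)=ray("scene",a),ray("top",b)
    A=np.stack([d1,-d2],1);s=np.linalg.lstsq(A,o2-o1,rcond=None)[0]
    p,q=o1+d1*s[0],o2+d2*s[1];return (p+q)/2,np.linalg.norm(p-q)
E
python3 - <<'E'
from h import *
for c in ("scene","top"):
    cv2.imwrite(f"pics/{c}0.png",read_camera(c)); k=get_calibration(c); print(c,np.round(k["mtx"],1).tolist(),np.round(k["pose"],3).tolist())
Z=dict(nut_mid=.045,adjuster_head=.075,bubble_mid=.04,seat_1=.04,flask_1_mid=.048,tasting_glass=0,candle=0)
for n in Z:
    for c in ("scene","top"):
        for r in landmark_of(n,c):
            print(n,c,round(r["score"],2),np.round(r["point"],1),np.round(atz(c,r["point"],Z[n]),3)[:2])
print(get_obs())
E
```

```text
pics
scene [[443.2, 0.0, 319.5], [0.0, 443.2, 195.1], [0.0, 0.0, 1.0]] [[0.906, -0.245, 0.345, 0.015], [-0.422, -0.482, 0.768, -1.118], [-0.022, -0.841, -0.54, 0.889], [0.0, 0.0, 0.0, 1.0]]
top [[509.6, 0.0, 323.0], [0.0, 509.6, 206.2], [0.0, 0.0, 1.0]] [[0.005, -0.982, 0.187, 0.288], [-1.0, -0.006, -0.002, 0.02], [0.003, -0.187, -0.982, 1.455], [0.0, 0.0, 0.0, 1.0]]
nut_mid top 0.72 [285.2 201.6] [0.568 0.124]
nut_mid top 0.52 [303.6 234.8] [0.474 0.071]
adjuster_head top 0.53 [304.5 232.2] [0.478 0.067]
seat_1 scene 0.91 [351.2 196.8] [0.651 0.028]
seat_1 scene 0.82 [332.6 205. ] [0.57  0.011]
seat_1 scene 0.72 [321.6 191.8] [0.572 0.104]
seat_1 scene 0.59 [338.1 182. ] [0.656 0.138]
seat_1 top 0.83 [285.  200.1] [0.574 0.125]
seat_1 top 0.83 [318.9 167.9] [0.668 0.03 ]
seat_1 top 0.67 [285.4 169.3] [0.664 0.125]
seat_1 top 0.6 [316.6 201. ] [0.572 0.035]
tasting_glass top 0.57 [186.3 209.4] [0.553 0.413]
candle top 0.86 [201.5 243.8] [0.453 0.364]
{'time_s': 0.8, 'qpos': array([-1.36127699e+00,  1.80781724e-01,  1.60698496e+00, -2.94830239e-05,
        1.35382228e+00, -2.06319842e-01]), 'qd': array([ 0.00081882, -0.00104606, -0.00064696, -0.00127175, -0.00014266,
       -0.00104718]), 'joint_efforts': array([-1.52161851e-03, -4.44804382e+01, -3.51663065e+01, -5.05496264e-04,
        6.13595803e-04, -1.33123017e-06]), 'position': array([ 0.23227601, -0.52601256,  0.24230602]), 'orientation': array([-3.14159036e+00,  2.89364655e-05,  4.15845530e-01]), 'wrist_force': array([-0.12048169, -0.18871028, -0.5906301 ]), 'torque': array([-0.00849675,  0.00313163, -0.00972615]), 'finger_force': 0.0, 'opening': 0.08537156562873711}
```

View pics/scene0.png

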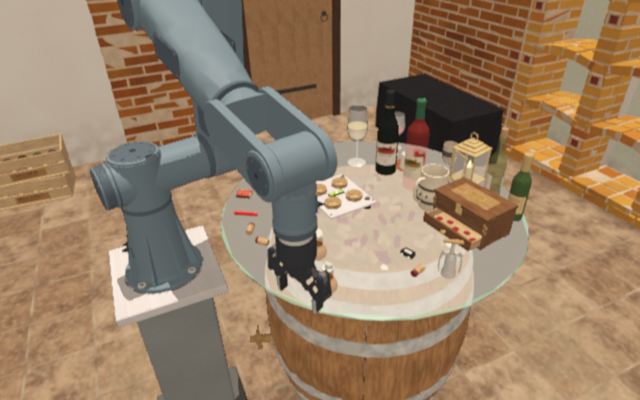

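View pics/top0.png

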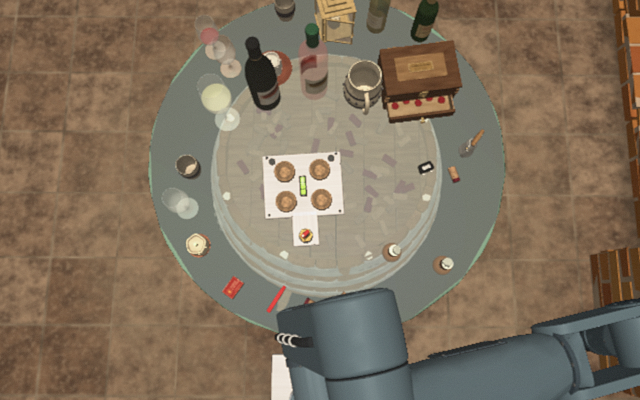

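Run:
```python
import cv2
a=cv2.imread("pics/top0.png")[150:260,240:360]; cv2.imwrite("pics/top0c.png",cv2.resize(a,None,fx=5,fy=5,interpolation=cv2.INTER_CUBIC))
a=cv2.imread("pics/scene0.png")[155:260,250:390]; cv2.imwrite("pics/scene0c.png",cv2.resize(a,None,fx=5,fy=5,interpolation=cv2.INTER_CUBIC))
```

```text
(no output)
```

View pics/top0c.png

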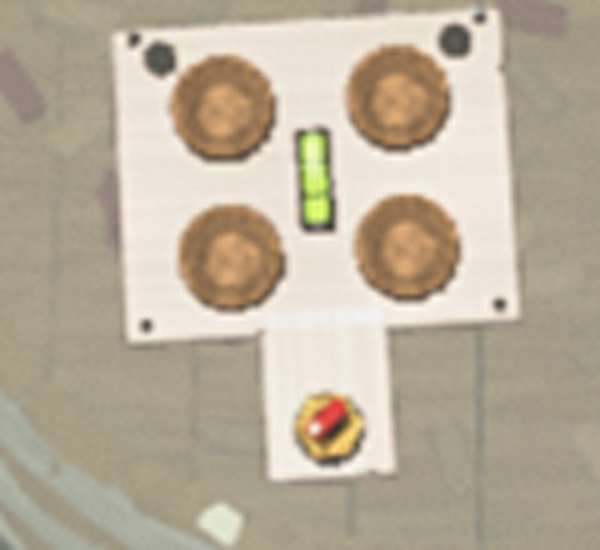

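View pics/scene0c.png

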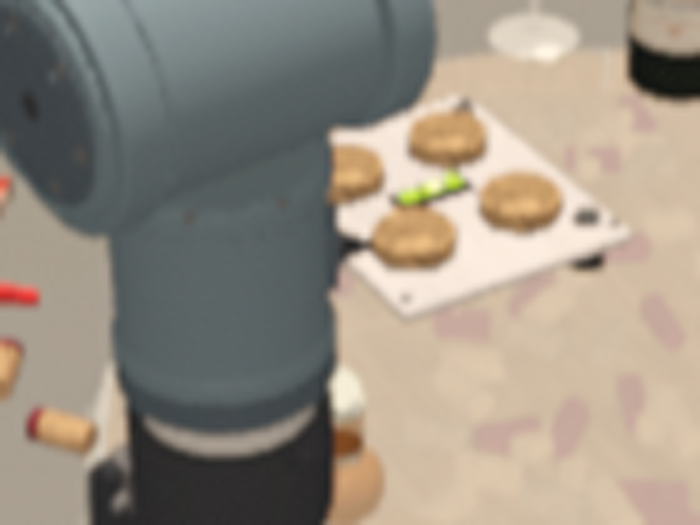

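The scene picture shows the plate with the seats, mostly hidden by the arm, plus flasks near (318,240) and (330,275). In the top picture the nut and red bar are at about (306,235), the seats at about (284,171), (320,169), (286,201) and (322,199), and two flasks at (393,251) and (445,264). The glass is at about (187,205) and the candle at (197,243).

Run:
```python
from h import *
a=cv2.imread("pics/top0.png")
S=8;x0,y0=290,220
c=cv2.resize(a[y0:y0+34,x0:x0+34],None,fx=S,fy=S,interpolation=cv2.INTER_CUBIC)
h=cv2.cvtColor(c,cv2.COLOR_BGR2HSV)
sat=((h[...,1]>90)&(h[...,2]>90)).astype(np.uint8)
n,l,st,ce=cv2.connectedComponentsWithStats(sat);i=1+np.argmax(st[1:,4]);m=(l==i).astype(np.uint8)
cc=max(cv2.findContours(m,0,1)[0],key=cv2.contourArea)
toT=lambda p:((np.array(p)+.5)/S-.5+[x0,y0])
cen=np.array(cv2.minEnclosingCircle(cc)[0]);print("nut px",toT(cen),"box",toT(st[i,:2]),toT(st[i,:2]+st[i,2:4]))
for z in(.05,.045):print(atz("top",toT(cen),z))
# hex fit: world pts at z .05, radial extent vs angle mod 60
P=np.array([atz("top",toT(p),.05)[:2] for p in cc[:,0]])
from scipy.optimize import minimize
def f(v):
    d=P-v[:2];n=np.array([v[2]+k*np.pi/3 for k in range(6)])
    s=(d@np.array([np.cos(n),np.sin(n)])).max(1)
    return np.mean((s-v[3])**2)
for t in np.radians(range(0,60,10)):
    r=minimize(f,[*P.mean(0),t,.017],method="Nelder-Mead",options=dict(xatol=1e-6,fatol=1e-14,maxiter=4000));print(np.round(r.x[:2],4),round(np.degrees(r.x[2])%60,1),round(r.x[3],4),r.fun*1e6)
red=(((h[...,0]<8)|(h[...,0]>172))&(h[...,1]>130)).astype(np.uint8)
ys,xs=np.nonzero(red);print("red centre",toT([xs.mean(),ys.mean()]),atz("top",toT([xs.mean(),ys.mean()]),.088),cv2.minAreaRect(np.stack([xs,ys],1).astype(np.float32)))
for p in [(222,107),(398,97),(232,257),(408,247)]:
    print("seat",atz("top",np.array(p)/5+[240,150]-.4,.050))
# bubble strip
print(a[174:200,302:305].mean(1).astype(int).tolist())
# flask neck tops
for p in [(393,248),(445,262)]: print("flask",atz("top",p,.09))
for q in("flask_1_mid","cap_1"):
  for cam in("scene","top"):
    for r in spot_in(q,cam): print(q,cam,r["score"],np.round(r["rect"]))
```

```text
nut px [305.25 235.  ] box [298.8125 228.5625] [312.0625 241.5625]
[0.47327879 0.06613495 0.05      ]
[0.47393732 0.06629785 0.045     ]
[0.4734 0.0658] 5.9 0.017 0.1828229986920571
[0.4734 0.0658] 5.9 0.017 0.18282299867052765
[0.4734 0.0658] 5.9 0.017 0.18282299867345556
[0.4734 0.0658] 5.9 0.017 0.18282299871576155
[0.4734 0.0658] 5.9 0.017 0.18282299868139332
[0.4734 0.0658] 5.9 0.017 0.1828229986880697
red centre [305.65553721 233.07690576] [0.47351286 0.0638615  0.088     ] ((123.81583404541016, 110.84434509277344), (35.13676071166992, 69.52144622802734), 43.7811279296875)
seat [0.6561121  0.12862907 0.05      ]
seat [0.6625641  0.02863173 0.05      ]
seat [0.56920118 0.12133304 0.05      ]
seat [0.57549716 0.022448   0.05      ]
[[208, 224, 233], [158, 168, 181], [102, 140, 133], [112, 204, 178], [131, 227, 205], [143, 227, 207], [149, 228, 209], [153, 222, 205], [154, 214, 198], [155, 235, 216], [146, 234, 212], [134, 238, 215], [110, 239, 212], [107, 239, 209], [95, 210, 178], [91, 201, 170], [111, 244, 216], [111, 244, 217], [113, 246, 219], [107, 238, 204], [98, 167, 152], [92, 98, 103], [142, 151, 164], [220, 234, 244], [221, 231, 240], [217, 228, 237]]
flask [ 0.43414357 -0.17114271  0.09      ]
flask [ 0.3973917  -0.30937079  0.09      ]
cap_1 scene 0.53 [320. 234.   7.   9.]
cap_1 top 0.5 [446. 262.  10.   7.]
cap_1 top 0.45 [396. 248.   6.   6.]
```

```bash
python3 -m inch '[[0.4,0.99,0,0,0,0.133],[0.4,0.99,0,0,0,0.133],[0.4,0.99,0,0,0,0.133],[0.4,0.99,0,0,0,0.133],[0.4,0.99,0,0,0,0.133]]' -0.2
python3 -m inch '[[0.4,0.99,0,0,0,0.133],[0.4,0.99,0,0,0,0.133],[0.4,0.99,0,0,0,0.133],[0.4,0.99,0,0,0,0.133],[0.4,0.99,0,0,0,0.133]]'
python3 -m inch '[[0.406,0.979,0,0,0,0.134],[0.406,0.979,0,0,0,0.134],[0.406,0.979,0,0,0,0.134],[0.406,0.979,0,0,0,0.134],[0.406,0.979,-0.5,0,0,0.134],[0.406,0.979,-0.5,0,0,0.134],[0.406,0.979,-0.5,0,0,0.134],[0.406,0.979,-0.5,0,0,0.134]]'
python3 - <<'E'
from h import *
print(get_obs())
for c in ("scene","top"): cv2.imwrite(f"pics/{c}1.png",read_camera(c))
for q in("flask_1_mid","cap_1","nut_mid","adjuster_head"):
  for cam in("scene","top"):
    for r in landmark_of(q,cam) if q!="cap_1" else spot_in(q,cam): print(q,cam,r["score"],np.round(r.get("rect",r.get("point"))))
E
```

```text
time_s: 1.5
position: [0.3133, -0.3241, 0.2422]
orientation: [-3.141, -0.001, 0.837]
wrist_force: [0.4, -0.3, 0.1]
opening: 0.0514
finger_force: 0.0
time_s: 2.0
position: [0.3933, -0.1266, 0.2426]
orientation: [3.141, -0.001, 1.255]
wrist_force: [-0.0, -1.3, 0.6]
opening: 0.0514
finger_force: 0.0
time_s: 2.8
position: [0.4733, 0.0655, 0.1422]
orientation: [-3.139, -0.0, 1.672]
wrist_force: [0.8, 0.5, 0.9]
opening: 0.0514
finger_force: 0.0
{'time_s': 2.8, 'qpos': array([-1.11453732e-01,  8.45860379e-02,  1.93415307e+00, -2.65731882e-04,
        1.12508756e+00, -2.12925469e-01]), 'qd': array([-0.01135712, -0.05456009, -0.04789014,  0.00138827,  0.00182501,
       -0.00089853]), 'joint_efforts': array([ 5.16045392e-01, -3.27920115e+01, -2.85113955e+01,  2.93110055e-02,
        1.31366093e-02,  1.54381088e-02]), 'position': array([0.47326283, 0.06549477, 0.1422333 ]), 'orientation': array([-3.13935846e+00, -2.37989138e-04,  1.67238262e+00]), 'wrist_force': array([0.8168261 , 0.45064633, 0.87652725]), 'torque': array([ 0.04668518, -0.02176023,  0.00983521]), 'finger_force': 0.0, 'opening': 0.05144351965055155}
flask_1_mid scene 0.29 [300. 197.]
cap_1 scene 0.63 [318. 233.  10.  11.]
cap_1 top 0.51 [396. 250.   2.   6.]
cap_1 top 0.41 [446. 264.   7.   7.]
nut_mid scene 0.51 [301. 202.]
adjuster_head scene 0.58 [300. 196.]
adjuster_head top 0.29 [186. 206.]
```

View pics/scene1.png

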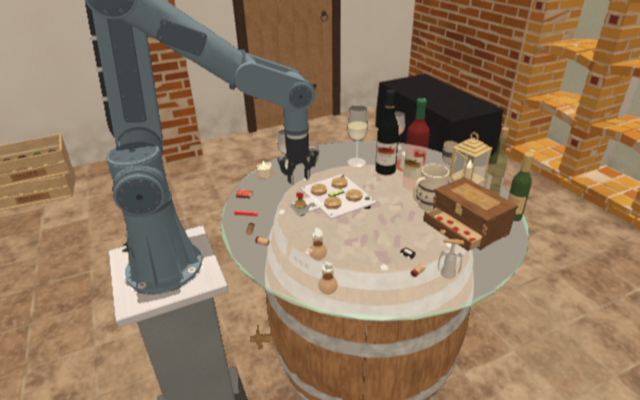

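The gripper hangs above the nut, which is at about (300,200). Exactly two flasks stand on the barrel, with caps at about (318,233) and (327,267).

Run:
```python
from h import *
for p in [(.4734,.0658,.131),(.4734,.0658,.078),(.4734,.0658,.045)]: print(proj("scene",p),proj("top",p))
print(tri((301,202),(305.4,235)))
a=cv2.imread("pics/scene1.png")
c=cv2.resize(a[165:225,270:340],None,fx=8,fy=8,interpolation=cv2.INTER_CUBIC);cv2.imwrite("pics/s1c.png",c)
```

```text
[299.14122549 181.45206433] [304.41775832 230.90486282]
[299.86689436 194.83561796] [305.05398699 233.60904116]
[300.30494156 202.9145481 ] [305.42654753 235.19254432]
(array([0.47468613, 0.06542374, 0.0483288 ]), np.float64(0.0024538088491808906))
```

View pics/s1c.png

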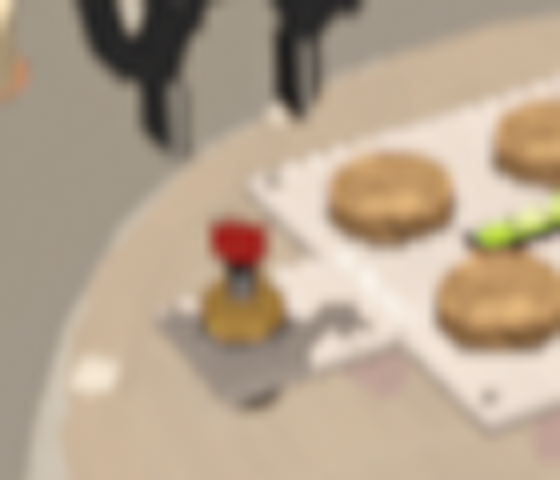

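The crop shows the brass nut at about (300,203) with the red bar above it at (300,196), clear of the open fingers. I'll descend and grip.

```bash
python3 -m inch '[[0,0,-0.2,0,0,0],[0,0,-0.35,0,0,0],[0,0,-0.44,0,0,0],[0,0,-0.445,0,0,0],[0,0,-0.445,0,0,0]]' -0.2
python3 -m inch '[[0,0,0,0,0,0],[0,0,0,0,0,0],[0,0,0,0,0,0],[0,0,0,0,0,0],[0,0,0,0,0,0],[0,0,0,0,0,0]]' 1
```

```text
time_s: 3.8
position: [0.4735, 0.0658, 0.0535]
orientation: [-3.141, -0.0, 1.672]
wrist_force: [0.3, 0.4, 0.3]
opening: 0.0514
finger_force: 0.0
time_s: 4.4
position: [0.4747, 0.0657, 0.0551]
orientation: [3.139, 0.001, 1.672]
wrist_force: [-1.5, -0.2, 8.1]
opening: 0.0316
finger_force: 64.9
```

```bash
python3 -m inch '[[0.006,0,0.015,0,0,0],[0.006,0,0.015,0,0,0],[0.006,0,0.015,0,0,0]]'
python3 - <<'E'
from h import *
o=get_obs();print(o["torque"],o["qpos"][5])
a=read_camera("scene")
c=cv2.resize(a[150:225,260:340],None,fx=8,fy=8,interpolation=cv2.INTER_CUBIC);cv2.imwrite("pics/s2c.png",c)
E
```

```text
time_s: 4.7
position: [0.4746, 0.0657, 0.0556]
orientation: [3.141, 0.0, 1.672]
wrist_force: [6.2, -1.1, -15.9]
opening: 0.0313
finger_force: 68.3
[-0.16637421 -0.74172477 -0.0570664 ] -0.21218441740912838
```

View pics/s2c.png

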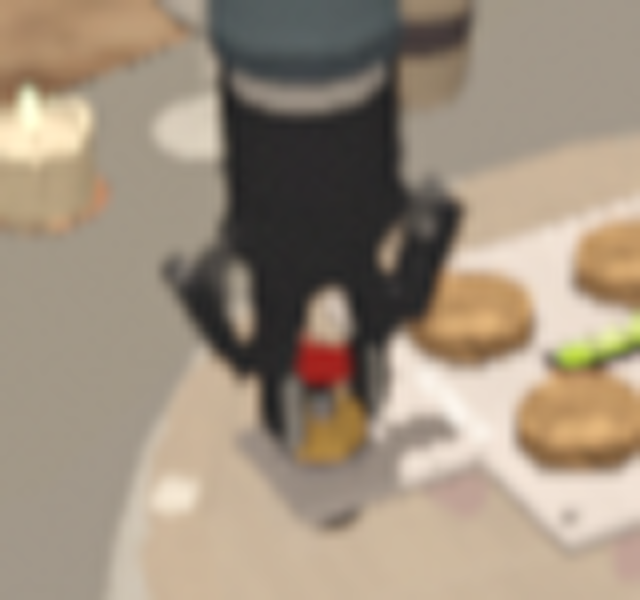

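The crop shows both fingers holding the brass hexagon with the red bar free between them. Now I'll slacken the nut by about 62 degrees.

```bash
python3 -m inch '[[-0.002,0,-0.005,0,0,0.02],[-0.002,0,-0.005,0,0,0.04],[-0.002,0,-0.004,0,0,0.07],[-0.002,0,-0.003,0,0,0.1],[-0.002,0,-0.002,0,0,0.13],[-0.002,0,-0.001,0,0,0.17],[-0.002,0,0.001,0,0,0.21],[-0.002,0,0.002,0,0,0.25],[-0.002,0,0.004,0,0,0.29],[-0.002,0,0.005,0,0,0.32],[-0.002,0,0.006,0,0,0.345],[-0.002,0,0.006,0,0,0.345]]'
python3 -c "
from h import *
o=get_obs();print(o['torque'],o['orientation'])"
```

```text
time_s: 5.95
position: [0.4772, 0.0674, 0.0578]
orientation: [3.136, 0.006, 2.758]
wrist_force: [14.6, 11.1, -21.3]
opening: 0.0313
finger_force: 67.8
[ 1.30786473 -2.02576879  0.10594226] [3.13615896 0.00583069 2.75774831]
```

```bash
python3 -m inch '[[0,0,0,0,0,0],[0,0,0,0,0,0],[0,0,0,0,0,0],[0,0,0,0,0,0]]' -0.2
python3 -m inch '[[0,0,0.2,0,0,0],[0,0,0.45,0,0,0],[0,0,0.6,0,0,0],[-0.2,0.3,0.6,0,0,0],[-0.4,0.6,0.6,0,0,0],[-0.4,0.9,0.6,0,0,0],[-0.4,0.9,0.6,0,0,0]]'
cat > nut.py <<'E'
from h import *
from scipy.optimize import minimize
def look(name,zn=.05):
    read_camera("top");ims=[read_camera("top") for _ in range(3)]
    a=np.mean(ims,0).astype(np.uint8);cv2.imwrite(f"pics/{name}.png",a)
    S=8;x0,y0=290,220
    c=cv2.resize(a[y0:y0+34,x0:x0+34],None,fx=S,fy=S,interpolation=cv2.INTER_CUBIC)
    h=cv2.cvtColor(c,cv2.COLOR_BGR2HSV)
    sat=((h[...,1]>90)&(h[...,2]>90)).astype(np.uint8)
    n,l,st,ce=cv2.connectedComponentsWithStats(sat);i=1+np.argmax(st[1:,4]);m=(l==i).astype(np.uint8)
    cc=max(cv2.findContours(m,0,1)[0],key=cv2.contourArea)
    toT=lambda p:((np.array(p)+.5)/S-.5+[x0,y0])
    P=np.array([atz("top",toT(p),zn)[:2] for p in cc[:,0]])
    def f(v):
        d=P-v[:2];n=np.array([v[2]+k*np.pi/3 for k in range(6)])
        return np.mean(((d@np.array([np.cos(n),np.sin(n)])).max(1)-v[3])**2)
    r=min((minimize(f,[*P.mean(0),t,.017],method="Nelder-Mead",options=dict(xatol=1e-6,fatol=1e-14,maxiter=4000)) for t in (.1,.4,.7,1.0)),key=lambda r:r.fun)
    print("nut",np.round(r.x[:2],4),"flats deg",round(np.degrees(r.x[2])%60,1),"half",round(r.x[3],4),r.fun*1e6)
    red=(((h[...,0]<8)|(h[...,0]>172))&(h[...,1]>130)).astype(np.uint8)
    ys,xs=np.nonzero(red);W=np.array([atz("top",toT(p),.088)[:2] for p in zip(xs,ys)])
    u,s,vt=np.linalg.svd(W-W.mean(0),full_matrices=False);print("bar",W.mean(0),"axis deg",np.degrees(np.arctan2(vt[0,1],vt[0,0]))%180)
    wh=((h[...,1]<80)&(h[...,2]>190)&(cv2.dilate(red,np.ones((17,17)))>0)).astype(np.uint8)
    ys,xs=np.nonzero(wh*1)
    if len(xs): w=atz("top",toT([xs.mean(),ys.mean()]),.088)[:2]-r.x[:2];print("white dot dir",np.degrees(np.arctan2(w[1],w[0])),len(xs))
    s=a[174:200,302:305].mean(1).astype(int);print("bubble B",s[:,0].tolist());print("G",s[:,1].tolist())
E
python3 -c "
from nut import *
look('top2',.052)"
```

```text
time_s: 6.35
position: [0.4744, 0.0656, 0.0579]
orientation: [-3.142, 0.001, 2.756]
wrist_force: [-0.3, 0.1, -0.7]
opening: 0.0513
finger_force: 0.0
time_s: 7.05
position: [0.3934, 0.247, 0.1781]
orientation: [3.141, 0.001, 2.755]
wrist_force: [2.9, 0.6, -0.6]
opening: 0.0512
finger_force: 0.0
nut [0.4733 0.0658] flats deg 8.0 half 0.017 0.13502613586808893
bar [0.47338508 0.0639234 ] axis deg 146.75165105570443
white dot dir 133.0781087040446 140
bubble B [209, 160, 107, 107, 124, 130, 147, 165, 163, 174, 168, 129, 114, 107, 95, 91, 111, 113, 112, 107, 98, 90, 143, 222, 222, 219]
G [224, 171, 145, 206, 230, 229, 230, 223, 214, 238, 238, 238, 242, 240, 211, 202, 245, 246, 247, 238, 164, 96, 152, 235, 232, 229]
```

```bash
python3 -m inch '[[0.1,-0.25,0,0,0,-0.04],[0.2,-0.5,0,0,0,-0.08],[0.3,-0.7,0,0,0,-0.121],[0.401,-0.896,0,0,0,-0.121],[0.401,-0.896,0,0,0,-0.121],[0.401,-0.896,-0.2,0,0,-0.121],[0.401,-0.896,-0.4,0,0,-0.121],[0.401,-0.896,-0.483,0,0,-0.121],[0.401,-0.896,-0.483,0,0,-0.121],[0.401,-0.896,-0.483,0,0,-0.121]]' 0
python3 -m inch '[[0,0,0,0,0,0],[0,0,0,0,0,0],[0,0,0,0,0,0],[0,0,0,0,0,0],[0,0,0,0,0,0]]' 1
```

```text
time_s: 8.25
position: [0.4746, 0.0659, 0.0813]
orientation: [-3.141, -0.0, 2.375]
wrist_force: [-0.3, 0.5, 0.6]
opening: 0.0425
finger_force: 0.0
time_s: 8.75
position: [0.476, 0.0668, 0.0825]
orientation: [3.139, 0.003, 2.376]
wrist_force: [0.2, 1.4, 8.1]
opening: 0.0094
finger_force: 61.7
```

```bash
python3 -m inch '[[0,0.004,0.004,0,0,0],[0.001,0.008,0.005,0,0,-0.02],[0.001,0.008,0.005,0,0,-0.06],[0.001,0.008,0.005,0,0,-0.1],[0.001,0.008,0.005,0,0,-0.14],[0.001,0.008,0.005,0,0,-0.18],[0.001,0.008,0.005,0,0,-0.22],[0.001,0.008,0.005,0,0,-0.26],[0.001,0.008,0.005,0,0,-0.3],[0.001,0.008,0.005,0,0,-0.34],[0.001,0.008,0.005,0,0,-0.38],[0.001,0.008,0.005,0,0,-0.4]]'
python3 -m inch '[[0,0,0,0,0,-0.04],[0,0,0,0,0,-0.08],[0,0,0,0,0,-0.12],[0,0,0,0,0,-0.16],[0,0,0,0,0,-0.2],[0,0,0,0,0,-0.24],[0,0,0,0,0,-0.28],[0,0,0,0,0,-0.32],[0,0,0,0,0,-0.36],[0,0,0,0,0,-0.4],[0,0,0,0,0,-0.4]]'
python3 -c "
from h import *
o=get_obs();print(o['torque'],o['orientation'],o['qpos'])"
```

```text
time_s: 9.95
position: [0.4732, 0.0662, 0.0824]
orientation: [-3.14, 0.005, 1.116]
wrist_force: [-9.3, -9.4, 11.0]
opening: 0.0094
finger_force: 63.4
time_s: 11.05
position: [0.4721, 0.0696, 0.0823]
orientation: [-3.14, 0.006, -0.141]
wrist_force: [-12.1, 4.6, 16.2]
opening: 0.0093
finger_force: 63.8
[0.91987284 1.67625807 0.07807058] [-3.14026255  0.00588566 -0.14051413] [-1.04021853e-01  1.85935686e-01  1.96592755e+00  1.84008776e-03
  9.95563401e-01  1.60628695e+00]
```

```bash
python3 -m inch '[[0,0,0,0,0,-0.04],[0,0,0,0,0,-0.08],[0,0,0,0,0,-0.12],[0,0,0,0,0,-0.15],[0,0,0,0,0,-0.15]]'
python3 -m inch '[[0,0,0,0,0,0],[0,0,0,0,0,0],[0,0,0,0,0,0]]' -0.2
python3 -m inch '[[0,0,0.2,0,0,0],[0,0,0.45,0,0,0],[-0.2,0.3,0.45,0,0,0.04],[-0.4,0.6,0.45,0,0,0.08],[-0.4,0.9,0.45,0,0,0.12],[-0.4,0.9,0.45,0,0,0.12]]'
python3 -c "
from nut import *
look('top3',.058)"
```

```text
time_s: 11.55
position: [0.4729, 0.071, 0.0823]
orientation: [-3.14, 0.005, -0.611]
wrist_force: [-7.0, 11.9, 12.8]
opening: 0.0095
finger_force: 63.4
time_s: 11.85
position: [0.4746, 0.068, 0.0818]
orientation: [3.141, -0.0, -0.608]
wrist_force: [-0.3, 0.0, 0.6]
opening: 0.0509
finger_force: 0.0
time_s: 12.45
position: [0.394, 0.2493, 0.1723]
orientation: [-3.141, -0.001, -0.229]
wrist_force: [1.0, -0.2, 0.6]
opening: 0.0513
finger_force: 0.0
nut [0.4743 0.0659] flats deg 7.9 half 0.0172 0.15845389106582627
bar [0.47231679 0.0668355 ] axis deg 144.45515625339104
white dot dir -30.61053002950112 97
bubble B [198, 128, 93, 98, 101, 103, 105, 99, 106, 137, 164, 189, 184, 174, 149, 130, 125, 120, 118, 108, 94, 104, 175, 220, 217, 216]
G [212, 136, 162, 229, 232, 230, 224, 194, 185, 235, 238, 243, 243, 237, 221, 242, 243, 243, 247, 230, 115, 108, 190, 233, 228, 227]
```

Run:
```python
import cv2,numpy as np
a=cv2.imread("pics/top3.png");b=cv2.imread("pics/top0.png")
f=lambda i:cv2.resize(i[170:204,292:316],None,fx=16,fy=16,interpolation=cv2.INTER_CUBIC)
cv2.imwrite("pics/bub.png",np.hstack([f(b),f(a)]))
```

```text
(no output)
```

View pics/bub.png

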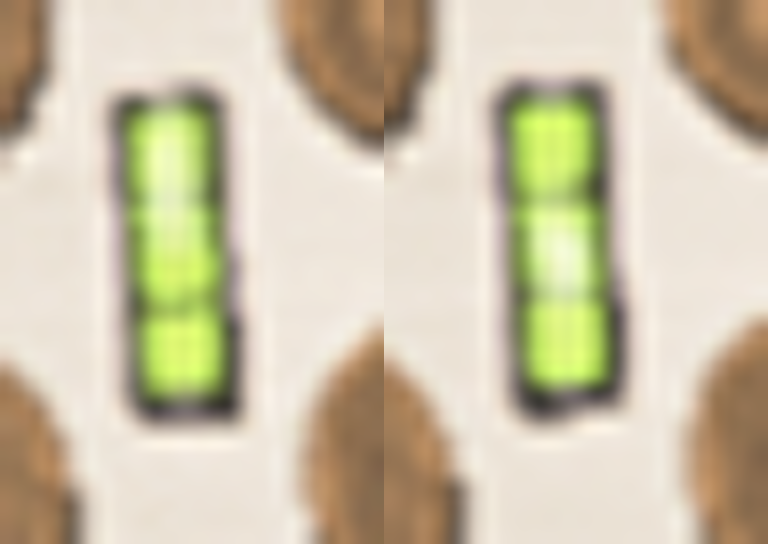

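The left half of the crop is the start, with the bubble up at the rear line. The right half is now, with the bubble between the lines (197 and 298, bubble centre about 252), so the plate is level. Next I'll tighten the nut.

```bash
python3 -m inch '[[0,0,0,0,0,0.046],[0,0,0,0,0,0.092],[0,0,0,0,0,0.138],[0,0,0,0,0,0.184],[0,0,0,0,0,0.23],[0,0,0,0,0,0.276],[0,0,0,0,0,0.322],[0,0,0,0,0,0.368],[0,0,0,0,0,0.414],[0,0,0,0,0,0.46]]' -0.2
python3 -m inch '[[0.1,-0.25,0,0,0,0.046],[0.2,-0.5,0,0,0,0.092],[0.3,-0.7,0,0,0,0.138],[0.4,-0.899,0,0,0,0.184],[0.4,-0.899,0,0,0,0.23],[0.4,-0.899,0,0,0,0.276],[0.4,-0.899,0,0,0,0.322],[0.4,-0.899,0,0,0,0.368],[0.4,-0.899,0,0,0,0.414],[0.4,-0.899,0,0,0,0.46],[0.4,-0.899,0,0,0,0.491],[0.4,-0.899,0,0,0,0.491]]'
python3 -m inch '[[0,0,-0.2,0,0,0],[0,0,-0.4,0,0,0],[0,0,-0.55,0,0,0],[0,0,-0.56,0,0,0],[0,0,-0.56,0,0,0]]'
python3 -m inch '[[0,0,0,0,0,0],[0,0,0,0,0,0],[0,0,0,0,0,0],[0,0,0,0,0,0],[0,0,0,0,0,0]]' 1
```

```text
time_s: 13.65
position: [0.3955, 0.2462, 0.1717]
orientation: [-3.142, 0.001, 1.216]
wrist_force: [-0.5, -0.1, 0.3]
opening: 0.0514
finger_force: 0.0
time_s: 14.85
position: [0.4747, 0.0664, 0.1717]
orientation: [-3.141, -0.0, 2.754]
wrist_force: [0.1, 0.6, 0.5]
opening: 0.0513
finger_force: 0.0
time_s: 15.35
position: [0.4744, 0.0676, 0.0598]
orientation: [-3.141, -0.001, 2.753]
wrist_force: [0.0, 1.0, 1.3]
opening: 0.0515
finger_force: 0.0
time_s: 15.85
position: [0.4767, 0.0686, 0.0622]
orientation: [3.14, 0.004, 2.756]
wrist_force: [-0.0, 3.2, 7.9]
opening: 0.0317
finger_force: 63.3
```

```bash
python3 -m inch '[[0.004,0.003,0.006,0,0,-0.02],[0.004,0.003,0.006,0,0,-0.05],[0.004,0.003,0.005,0,0,-0.09],[0.004,0.003,0.004,0,0,-0.13],[0.004,0.003,0.003,0,0,-0.17],[0.004,0.003,0.002,0,0,-0.21],[0.004,0.003,0,0,0,-0.25],[0.004,0.003,-0.001,0,0,-0.28],[0.004,0.003,-0.002,0,0,-0.3],[0.004,0.003,-0.003,0,0,-0.315],[0.004,0.003,-0.003,0,0,-0.325],[0.004,0.003,-0.003,0,0,-0.325]]'
python3 -c "
from h import *
o=get_obs();print(o['torque'],o['joint_efforts'][5],o['orientation'])"
python3 -m inch '[[0,0,0,0,0,-0.005],[0,0,0,0,0,-0.01],[0,0,0,0,0,-0.015],[0,0,0,0,0,-0.02],[0,0,0,0,0,-0.02]]'
python3 -c "
from h import *
o=get_obs();print(o['torque'],o['joint_efforts'][5],o['orientation'])"
```

```text
time_s: 17.05
position: [0.4758, 0.068, 0.0603]
orientation: [3.141, 0.002, 1.735]
wrist_force: [-3.1, -5.7, 4.1]
opening: 0.032
finger_force: 66.4
[-0.93134645  0.5817755  -0.10747281] 0.19730634056031704 [3.14128942e+00 2.08508244e-03 1.73515717e+00]
time_s: 17.55
position: [0.4757, 0.068, 0.0603]
orientation: [3.141, 0.002, 1.673]
wrist_force: [-3.5, -4.8, 2.0]
opening: 0.0319
finger_force: 66.1
[-0.9479161   0.68641345  0.01373873] 0.12737758923321962 [3.14140084e+00 2.08662540e-03 1.67323034e+00]
```

```bash
python3 -m inch '[[0,0,0,0,0,-0.004],[0,0,0,0,0,-0.008],[0,0,0,0,0,-0.012],[0,0,0,0,0,-0.012]]'
python3 -c "
from h import *
o=get_obs();print(o['torque'],o['joint_efforts'][5],o['orientation'])"
python3 -m inch '[[0,0,0,0,0,-0.004],[0,0,0,0,0,-0.008],[0,0,0,0,0,-0.008]]'
python3 -c "
from h import *
o=get_obs();print(o['torque'],o['joint_efforts'][5],o['orientation'])"
```

```text
time_s: 17.95
position: [0.4756, 0.068, 0.0602]
orientation: [3.141, 0.003, 1.638]
wrist_force: [-2.4, -5.7, 3.5]
opening: 0.0318
finger_force: 65.8
[-0.9135279   0.81692166  0.93809282] 1.035527028143406 [3.14144788e+00 2.61670546e-03 1.63782591e+00]
time_s: 18.25
position: [0.4757, 0.0672, 0.0603]
orientation: [3.141, 0.004, 1.611]
wrist_force: [-3.5, -9.2, 3.3]
opening: 0.0317
finger_force: 64.9
[-1.73055946  0.73279822  0.01552688] 0.15376893337816 [3.14135088 0.00369002 1.61119332]
```

```bash
python3 -m inch '[[0,0,0,0,0,0],[0,0,0,0,0,0],[0,0,0,0,0,0]]' -0.2
python3 -m inch '[[0,0,0.2,0,0,0],[0,0,0.45,0,0,0],[0,0,0.6,0,0,0],[-0.2,0.3,0.7,0,0,0],[-0.4,0.6,0.7,0,0,0],[-0.4,0.9,0.7,0,0,0],[-0.4,0.9,0.7,0,0,0]]' -0.2
python3 - <<'E'
from nut import *
look('top4',.056)
cv2.imwrite("pics/scene4.png",read_camera("scene"))
a=cv2.imread("pics/top4.png")
f=lambda y,x,h,w,s:cv2.resize(a[y:y+h,x:x+w],(w*s,h*s),interpolation=cv2.INTER_CUBIC)
cv2.imwrite("pics/c4.png",np.hstack([f(235,375,40,90,5),f(170,290,40,28,5)]))
for q in("flask_1_mid","cap_1"):
  for cam in("scene","top"):
    for r in landmark_of(q,cam) if q!="cap_1" else spot_in(q,cam): print(q,cam,r["score"],np.round(r.get("rect",r.get("point")),1))
E
```

```text
time_s: 18.55
position: [0.476, 0.0691, 0.0598]
orientation: [3.14, -0.0, 1.61]
wrist_force: [0.0, -0.3, 0.0]
opening: 0.051
finger_force: 0.0
time_s: 19.25
position: [0.3952, 0.249, 0.2002]
orientation: [3.14, -0.001, 1.609]
wrist_force: [2.0, 0.2, 0.0]
opening: 0.0511
finger_force: 0.0
nut [0.4734 0.066 ] flats deg 56.3 half 0.0167 2.122565027504196
bar [0.47234279 0.06677929] axis deg 143.72911300530623
white dot dir -27.43560953469343 96
bubble B [199, 128, 92, 98, 104, 108, 110, 103, 113, 144, 168, 181, 182, 164, 140, 130, 116, 109, 109, 109, 94, 104, 176, 219, 218, 216]
G [213, 137, 162, 229, 231, 230, 224, 193, 187, 237, 239, 240, 242, 233, 216, 242, 243, 242, 246, 230, 114, 108, 191, 232, 229, 227]
cap_1 scene 0.48 [319.6 233.8   7.9  11.5]
cap_1 top 0.62 [396.  249.7   3.3   5.5]
```

View pics/c4.png

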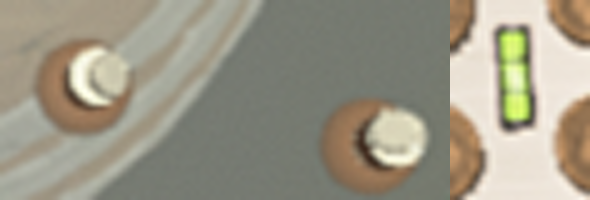

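The two flasks stand at crop (85,87) and (368,147), which is top (392,252) and (449,264). Their pale caps are ajar and lean right, towards -y. The bubble is still central. The nut fit was poor, so I'll check it.

Run:
```python
import cv2,numpy as np
f=lambda n:cv2.resize(cv2.imread(f"pics/{n}.png")[224:248,294:318],None,fx=10,fy=10,interpolation=cv2.INTER_CUBIC)
s=cv2.resize(cv2.imread("pics/scene4.png")[186:212,286:316],None,fx=8,fy=8,interpolation=cv2.INTER_CUBIC)
r=np.hstack([f("top0"),f("top3"),f("top4")]);s=cv2.copyMakeBorder(s,0,r.shape[0]-s.shape[0],0,0,0) if s.shape[0]<r.shape[0] else s
cv2.imwrite("pics/n4.png",r)
```

```text
(no output)
```

View pics/n4.png

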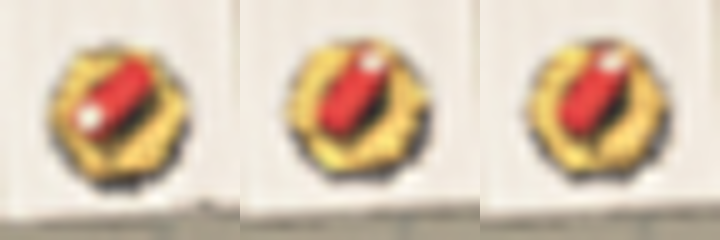

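```bash
cat > meas.py <<'E'
from h import *
S=6
def blob(a,x,y,w,lo,hi):
    c=cv2.resize(a[y-w:y+w,x-w:x+w],None,fx=S,fy=S,interpolation=cv2.INTER_CUBIC)
    m=cv2.inRange(cv2.cvtColor(c,cv2.COLOR_BGR2HSV),np.array(lo),np.array(hi))
    n,l,st,ce=cv2.connectedComponentsWithStats(m)
    k=[i for i in range(1,n) if st[i,4]>200];i=min(k,key=lambda i:np.linalg.norm(ce[i]-S*w)-.02*st[i,4])
    cc=max(cv2.findContours((l==i).astype(np.uint8),0,1)[0],key=cv2.contourArea)
    p,r=cv2.minEnclosingCircle(cc);T=lambda p:(np.array(p)+.5)/S-.5+[x-w,y-w]
    return T(p),r/S,T(st[i,:2]),T(st[i,:2]+st[i,2:4])
E
python3 - <<'E'
from meas import *
a=cv2.imread("pics/top4.png");b=cv2.imread("pics/scene4.png")
for x,y in[(284,171),(320,169),(286,201),(322,199)]:
    p,r,lo,hi=blob(a,x,y,17,(5,60,40),(20,255,235));print("seat",p,r,(lo+hi)/2,atz("top",(lo+hi)/2,.045))
for x,y in[(392,252),(449,264)]:
    p,r,lo,hi=blob(a,x,y,15,(3,90,60),(14,255,255));print("flask top",p,r,lo,hi,atz("top",p,.027))
for x,y in[(319,250),(328,282)]:
    p,r,lo,hi=blob(b,x,y,16,(3,60,60),(14,255,255));print("flask scene",p,r,lo,hi,atz("scene",p,.027))
print(a[262:266,430:470:3].tolist()[1])
h=cv2.cvtColor(a,cv2.COLOR_BGR2HSV);print(h[252,380:402].tolist())
E
```

```text
seat [284.09528732 170.70761744] 10.692403157552084 [284.         170.66666667] [0.65840202 0.12903334 0.045     ]
seat [319.14834086 168.4865214 ] 10.624645233154297 [319.16666667 168.66666667] [0.6648782  0.02876259 0.045     ]
seat [285.58296839 200.42457453] 10.722474416097006 [285.58333333 200.58333333] [0.571393   0.12288965 0.045     ]
seat [320.97033691 198.22548548] 10.709136962890625 [321.         198.33333333] [0.57843752 0.023031   0.045     ]
flask top [391.3062528  251.79920959] 8.932554244995117 [382.58333333 242.91666667] [399.91666667 260.58333333] [ 0.43017043 -0.17501143  0.027     ]
flask top [448.90724055 263.34709803] 9.291978200276693 [439.91666667 254.91666667] [456.75       272.41666667] [ 0.39873269 -0.33536993  0.027     ]
flask scene [316.52690125 249.09121831] 10.58377456665039 [309.58333333 239.08333333] [326.25 259.75] [ 0.42899616 -0.16347246  0.027     ]
flask scene [331.41666667 286.17307663] 11.420099894205729 [322.08333333 275.75      ] [340.75       297.58333333] [ 0.39975718 -0.32444733  0.027     ]
[[113, 123, 119], [113, 122, 119], [113, 123, 119], [87, 105, 120], [86, 116, 149], [81, 107, 136], [106, 124, 128], [175, 201, 205], [186, 214, 218], [192, 216, 220], [130, 146, 144], [109, 121, 117], [109, 122, 117], [109, 120, 117]]
[[21, 46, 162], [19, 48, 148], [15, 74, 135], [14, 98, 140], [14, 103, 151], [14, 104, 159], [14, 111, 163], [14, 107, 136], [14, 93, 93], [24, 43, 174], [29, 29, 243], [30, 17, 250], [28, 34, 228], [25, 38, 163], [26, 37, 144], [26, 39, 184], [26, 37, 205], [27, 37, 207], [27, 36, 207], [23, 41, 191], [18, 65, 152], [18, 64, 147]]
```

```bash
python3 -m inch '[[0.06,-0.9,0,0,0,-0.18],[0.06,-0.9,0,0,0,-0.18],[0.06,-0.9,0,0,0,-0.18],[0.06,-0.9,0,0,0,-0.18],[0.06,-0.9,0,0,0,-0.18]]' -1
python3 -m inch '[[0.06,-0.9,0,0,0,-0.18],[0.06,-0.9,0,0,0,-0.18],[0.06,-0.9,0,0,0,-0.18],[0.06,-0.9,0,0,0,-0.18],[0.06,-0.9,0,0,0,-0.18]]'
python3 -m inch '[[0.06,-0.308,0,0,0,-0.152],[0.06,-0.308,0,0,0,-0.152],[0.06,-0.308,0,0,0,-0.152],[0.06,-0.308,0,0,0,-0.152],[0.06,-0.308,0,0,0,-0.152]]'
python3 -c "
from meas import *
o=get_obs();print(o['position'],o['orientation'])
b=read_camera('scene')
cv2.imwrite('pics/f1.png',cv2.resize(b[190:300,280:370],None,fx=5,fy=5,interpolation=cv2.INTER_CUBIC))
for z in (.09,.07,.05,.012,0):print(z,(proj('scene',(.431,-.1725,z))-[280,190])*5,(proj('scene',(.399,-.3305,z))-[280,190])*5)
"
```

```text
time_s: 20.2
position: [0.4085, 0.063, 0.1994]
orientation: [3.14, 0.001, 1.034]
wrist_force: [-0.6, 0.7, 0.7]
opening: 0.0854
finger_force: 0.0
time_s: 20.7
position: [0.4202, -0.1164, 0.1995]
orientation: [3.14, -0.0, 0.471]
wrist_force: [0.8, 0.3, -0.3]
opening: 0.0852
finger_force: 0.0
time_s: 21.2
position: [0.4318, -0.1735, 0.199]
orientation: [-3.141, 0.0, 0.005]
wrist_force: [-0.1, -0.6, -1.0]
opening: 0.0857
finger_force: 0.0
[ 0.43177966 -0.17349411  0.19901121] [-3.14090751e+00  3.45247550e-04  5.16681720e-03]
0.09 [189.43157386 220.16174838] [260.02308358 401.48171377]
0.07 [190.23044338 246.96646954] [260.26496035 429.6313285 ]
0.05 [191.01626168 273.33327858] [260.50244647 457.26995981]
0.012 [192.47448826 322.26161478] [260.94199478 508.42458597]
0 [192.92576515 337.40345071] [261.07771984 524.2202663 ]
```

View pics/f1.png

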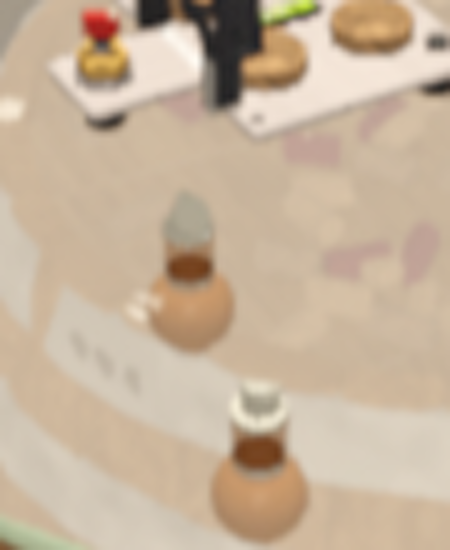

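The crop shows both flasks upright: flask 1's body is centred at crop (191,308) and flask 2's at (260,493). Both are within about 1 px of my predictions, so I'll descend on flask 1.

```bash
python3 -m inch '[[0,-0.005,-0.2,0,0,0],[0,-0.005,-0.4,0,0,0],[0,-0.005,-0.55,0,0,0],[0,-0.005,-0.66,0,0,0],[0,-0.005,-0.66,0,0,0],[0,-0.005,-0.66,0,0,0]]' -1
python3 -m inch '[[0,0,0,0,0,0],[0,0,0,0,0,0],[0,0,0,0,0,0],[0,0,0,0,0,0],[0,0,0,0,0,0],[0,0,0,0,0,0],[0,0,0,0,0,0]]' 1
```

```text
time_s: 21.85
position: [0.432, -0.1749, 0.0676]
orientation: [-3.141, 0.0, 0.004]
wrist_force: [-0.3, 0.2, 0.3]
opening: 0.0855
finger_force: 0.0
time_s: 22.55
position: [0.4325, -0.1758, 0.0681]
orientation: [3.14, -0.001, 0.001]
wrist_force: [-0.4, 0.9, 6.2]
opening: 0.0286
finger_force: 58.5
```

```bash
python3 -m inch '[[0,0,0.1,0,0,0],[0,0,0.25,0,0,0],[0,0,0.4,0,0,0],[0,0,0.55,0,0,0],[0,0,0.61,0,0,0],[0,0,0.61,0,0,0]]' 1
python3 -m inch '[[0.12,0.16,0,0,0,0],[0.26,0.35,0,0,0,0],[0.4,0.54,0,0,0,0],[0.52,0.7,0,0,0,0],[0.57,0.765,0,0,0,0]]'
python3 -m inch '[[0.12,0.16,0,0,0,0],[0.26,0.35,0,0,0,0],[0.4,0.54,0,0,0,0],[0.5,0.67,0,0,0,0],[0.57,0.765,0,0,0,0],[0.57,0.765,0,0,0,0],[0.57,0.765,0,0,0,0]]'
python3 - <<'E'
from h import *
o=get_obs();print(o["position"])
b=read_camera("scene");cv2.imwrite("pics/p1.png",cv2.resize(b[120:220,290:400],None,fx=6,fy=6,interpolation=cv2.INTER_CUBIC))
x,y,z=o["position"]
print([((proj("scene",(x,y,z-.068+k))-[290,120])*6).round() for k in (0,.05,.09)],((proj("scene",(.6595,.1305,.036))-[290,120])*6).round())
E
```

```text
time_s: 23.15
position: [0.4328, -0.1759, 0.1905]
orientation: [3.14, -0.003, 0.001]
wrist_force: [0.3, 1.1, -2.7]
opening: 0.0285
finger_force: 59.3
time_s: 23.65
position: [0.5461, -0.0192, 0.1866]
orientation: [-3.14, 0.003, 0.004]
wrist_force: [-0.3, 0.9, -2.2]
opening: 0.0287
finger_force: 59.6
time_s: 24.35
position: [0.6587, 0.1302, 0.1868]
orientation: [3.141, 0.004, 0.002]
wrist_force: [-0.5, 0.4, -2.4]
opening: 0.0284
finger_force: 59.7
[0.65874765 0.1302133  0.18675308]
[array([299., 265.]), array([299., 190.]), array([299., 129.])] [299. 382.]
```

View pics/p1.png

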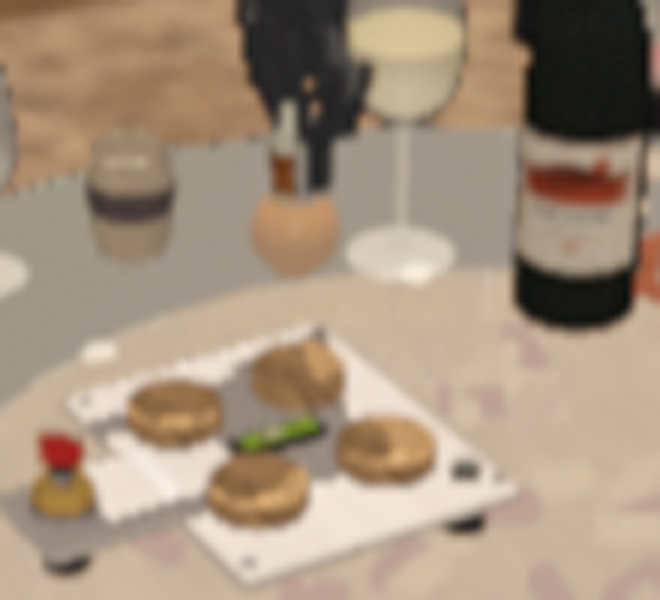

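The flask hangs upright above the far-left seat. Its axis is at crop column 295 and the seat is at 298, so it needs about 2 mm in +x.

```bash
python3 -m inch '[[0.012,0,-0.1,0,0,0],[0.012,0,-0.22,0,0,0],[0.012,0,-0.32,0,0,0],[0.012,0,-0.38,0,0,0],[0.012,0,-0.38,0,0,0],[0.012,0,-0.38,0,0,0]]' 1
python3 -m inch '[[0,0,-0.01,0,0,0],[0,0,-0.02,0,0,0],[0,0,-0.025,0,0,0],[0,0,-0.025,0,0,0]]'
```

```text
time_s: 25.0
position: [0.6625, 0.1301, 0.1137]
orientation: [3.142, -0.0, 0.0]
wrist_force: [-0.1, -0.1, -1.5]
opening: 0.0286
finger_force: 59.8
time_s: 25.4
position: [0.6623, 0.1308, 0.1084]
orientation: [3.142, -0.0, 0.001]
wrist_force: [0.1, 0.6, -2.5]
opening: 0.0283
finger_force: 59.8
```

```bash
python3 -m inch '[[-0.004,0,-0.01,0,0,0],[-0.004,0,-0.016,0,0,0],[-0.004,0,-0.016,0,0,0]]'
python3 -m inch '[[0,0,-0.005,0,0,0],[0,0,-0.01,0,0,0],[0,0,-0.01,0,0,0]]'
```

```text
time_s: 25.7
position: [0.6616, 0.1308, 0.105]
orientation: [-3.142, -0.0, 0.001]
wrist_force: [0.5, -0.4, -2.9]
opening: 0.0283
finger_force: 59.9
time_s: 26.0
position: [0.6625, 0.1307, 0.1048]
orientation: [3.142, -0.002, 0.001]
wrist_force: [-0.6, 0.0, 6.7]
opening: 0.0284
finger_force: 60.5
```

```bash
python3 -m inch '[[0,0,0.004,0,0,0],[0,0,0.004,0,0,0],[0,0,0.004,0,0,0],[0,0,0.004,0,0,0]]' -0.5
python3 -m inch '[[0,0,0.1,0,0,0],[0,0,0.25,0,0,0],[0,0,0.45,0,0,0],[0,0,0.5,0,0,0],[0,0,0.5,0,0,0]]'
python3 - <<'E'
from h import *
o=get_obs();print(o["position"])
b=read_camera("scene");a=read_camera("top")
cv2.imwrite("pics/p2.png",np.hstack([cv2.resize(b[130:230,290:370],None,fx=5,fy=5,interpolation=cv2.INTER_CUBIC),cv2.resize(a[150:250,260:340],None,fx=5,fy=5,interpolation=cv2.INTER_CUBIC)]))
for p in [(.6595,.1305,.036),(.6595,.1305,.086),(.6595,.1305,.126)]: print((proj("scene",p)-[290,130])*5)
E
```

```text
time_s: 26.4
position: [0.6614, 0.1307, 0.1035]
orientation: [-3.142, 0.0, 0.001]
wrist_force: [0.0, 0.1, -0.3]
opening: 0.0638
finger_force: 0.0
time_s: 26.9
position: [0.663, 0.1308, 0.2066]
orientation: [-3.141, -0.005, 0.001]
wrist_force: [0.7, -0.0, -0.0]
opening: 0.0643
finger_force: 0.0
[0.66301621 0.13076152 0.20660046]
[249.45727732 268.34705032]
[249.67521429 209.68313574]
[249.85488553 161.31952669]
```

View pics/p2.png

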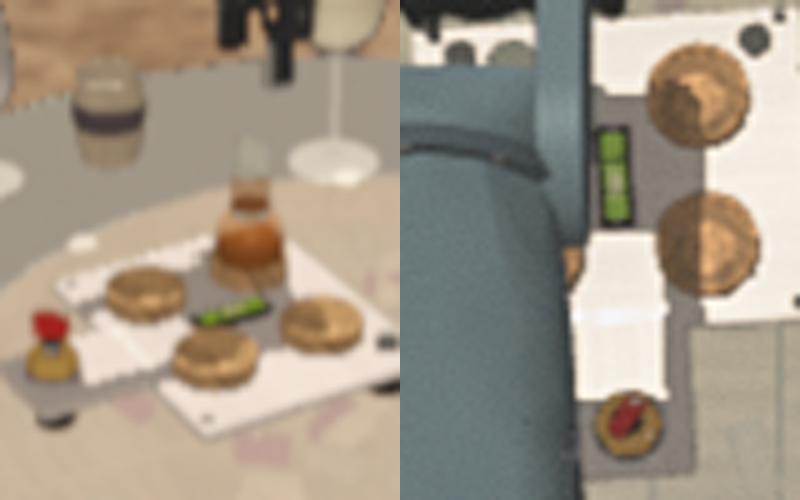

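The picture shows the flask upright in the far-left seat, its axis at column 250 as predicted. The neck and cap stand above, and the bubble is still central. Now I'll press its cap.

```bash
python3 -m inch '[[-0.012,0,0,0,0,0],[-0.012,0,-0.05,0,0,0],[-0.012,0,-0.1,0,0,0],[-0.012,0,-0.2,0,0,0],[-0.012,0,-0.22,0,0,0],[-0.012,0,-0.22,0,0,0],[-0.012,0,-0.22,0,0,0]]' 1
python3 -m inch '[[0,0,-0.008,0,0,0],[0,0,-0.016,0,0,0],[0,0,-0.024,0,0,0],[0,0,-0.032,0,0,0],[0,0,-0.04,0,0,0],[0,0,-0.04,0,0,0]]'
python3 -m inch '[[0,0,-0.008,0,0,0],[0,0,-0.016,0,0,0],[0,0,-0.024,0,0,0],[0,0,-0.024,0,0,0]]'
```

```text
time_s: 27.7
position: [0.6593, 0.1307, 0.16]
orientation: [-3.142, -0.0, 0.001]
wrist_force: [0.4, 0.3, 0.2]
opening: -0.0002
finger_force: 0.0
time_s: 28.3
position: [0.659, 0.1307, 0.1516]
orientation: [3.142, 0.0, 0.001]
wrist_force: [-0.2, 0.3, 0.5]
opening: -0.0001
finger_force: 0.2
time_s: 28.7
position: [0.6588, 0.1307, 0.1466]
orientation: [3.142, 0.001, 0.001]
wrist_force: [-0.6, 0.1, 0.6]
opening: -0.0002
finger_force: 0.1
```

```bash
python3 -m inch '[[0,0,-0.006,0,0,0],[0,0,-0.012,0,0,0],[0,0,-0.012,0,0,0]]'
python3 -m inch '[[0,0,-0.005,0,0,0],[0,0,-0.005,0,0,0]]'
python3 -m inch '[[0,0,-0.005,0,0,0],[0,0,-0.005,0,0,0]]'
```

```text
time_s: 29.0
position: [0.659, 0.1307, 0.1444]
orientation: [3.142, 0.0, 0.001]
wrist_force: [0.6, 0.6, -0.1]
opening: -0.0001
finger_force: 0.1
time_s: 29.2
position: [0.659, 0.1307, 0.1435]
orientation: [3.142, 0.0, 0.001]
wrist_force: [0.5, -0.1, 0.7]
opening: -0.0
finger_force: 0.2
time_s: 29.4
position: [0.6592, 0.1307, 0.1428]
orientation: [-3.142, -0.0, 0.001]
wrist_force: [-0.1, -0.5, 0.2]
opening: 0.0001
finger_force: 0.0
```

```bash
for i in 1 2 3; do python3 -m inch '[[0,0,-0.005,0,0,0],[0,0,-0.005,0,0,0]]' | grep -E 'pos|wrist'; done
```

```text
position: [0.6598, 0.1307, 0.1427]
wrist_force: [-0.7, -1.1, 5.5]
position: [0.6602, 0.1307, 0.1426]
wrist_force: [-0.5, -0.8, 8.7]
position: [0.6608, 0.1308, 0.1425]
wrist_force: [-2.2, -0.1, 11.2]
```

```bash
python3 -m inch '[[0,0,0.1,0,0,0],[0,0,0.25,0,0,0],[0,0,0.4,0,0,0],[0,0,0.4,0,0,0]]' 1
python3 -m inch '[[-0.433,-0.77,0,0,0,0],[-0.433,-0.77,0,0,0,0],[-0.433,-0.77,0,0,0,0],[-0.433,-0.77,0,0,0,0],[-0.433,-0.77,0,0,0,0]]' -1
python3 - <<'E'
from h import *
o=get_obs();print(o["position"])
s0=cv2.imread("pics/scene4.png");b=read_camera("scene");a=read_camera("top");t0=cv2.imread("pics/top4.png")
cv2.imwrite("pics/s5.png",b);cv2.imwrite("pics/t5.png",a)
for n,i,j,(x0,y0,x1,y1) in(("scene",s0,b,(320,264,344,300)),("top",t0,a,(437,252,463,276))):
    m=cv2.matchTemplate(j[y0-40:y1+40,x0-60:x1+60],i[y0:y1,x0:x1],cv2.TM_CCOEFF_NORMED);_,v,_,l=cv2.minMaxLoc(m);print(n,v,np.array(l)-[60,40])
# flask 1 in scene: neck columns / upright, bubble
for q in("cap_1","flask_1_mid","plate"):
  for cam in("scene","top"):
    for r in spot_in(q,cam): print(q,cam,round(r["score"],2),np.round(r["rect"],1))
s=a[174:200,302:305].mean(1).astype(int);print(s[:,0].tolist())
E
```

```text
time_s: 30.4
position: [0.6618, 0.1308, 0.2251]
orientation: [-3.141, -0.009, 0.001]
wrist_force: [0.1, 0.7, 0.9]
opening: -0.0001
finger_force: 0.0
time_s: 30.9
position: [0.5708, -0.0261, 0.2189]
orientation: [3.141, 0.002, -0.003]
wrist_force: [0.3, 0.3, -0.0]
opening: 0.0722
finger_force: 0.0
[ 0.57080873 -0.02609077  0.21886618]
scene 0.9998898506164551 [0 0]
top 0.9987874031066895 [0 0]
plate scene 0.82 [331.5 196.8  85.3  38.7]
plate top 0.96 [303.6 185.7  81.1  67. ]
[203, 135, 107, 110, 110, 115, 118, 117, 120, 135, 134, 130, 129, 131, 132, 132, 128, 131, 131, 131, 129, 129, 131, 130, 131, 130]
```

```bash
python3 -m inch '[[-0.433,-0.77,0,0,0,0],[-0.433,-0.77,0,0,0,0],[-0.433,-0.77,0,0,0,0],[-0.433,-0.77,0,0,0,0],[-0.433,-0.77,0,0,0,0]]' -1
python3 -m inch '[[-0.433,-0.77,0,0,0,0],[-0.433,-0.77,0,0,0,0],[-0.433,-0.77,0,0,0,0],[-0.433,-0.77,0,0,0,0],[-0.433,-0.77,0,0,0,0],[-0.433,-0.77,0,0,0,0]]'
```

```text
time_s: 31.8
position: [0.4849, -0.1797, 0.2197]
orientation: [3.141, 0.0, -0.002]
wrist_force: [0.6, 0.1, -0.3]
opening: 0.0852
finger_force: 0.0
time_s: 32.4
position: [0.3999, -0.3307, 0.2195]
orientation: [-3.141, -0.0, 0.001]
wrist_force: [0.4, 0.6, 0.7]
opening: 0.0854
finger_force: 0.0
```

```bash
python3 -m inch '[[-0.006,-0.008,-0.2,0,0,0],[-0.006,-0.008,-0.42,0,0,0],[-0.006,-0.008,-0.6,0,0,0],[-0.006,-0.008,-0.72,0,0,0],[-0.006,-0.008,-0.756,0,0,0],[-0.006,-0.008,-0.756,0,0,0],[-0.006,-0.008,-0.756,0,0,0]]' -1
python3 -m inch '[[0,0,0,0,0,0],[0,0,0,0,0,0],[0,0,0,0,0,0],[0,0,0,0,0,0],[0,0,0,0,0,0],[0,0,0,0,0,0],[0,0,0,0,0,0]]' 1
python3 -m inch '[[0,0,0.1,0,0,0],[0,0,0.25,0,0,0],[0,0,0.4,0,0,0],[0,0,0.55,0,0,0],[0,0,0.61,0,0,0],[0,0,0.61,0,0,0]]'
```

```text
time_s: 33.1
position: [0.3994, -0.333, 0.0698]
orientation: [3.14, -0.001, 0.002]
wrist_force: [0.0, -0.4, 0.5]
opening: 0.0852
finger_force: 0.0
time_s: 33.8
position: [0.3984, -0.3334, 0.069]
orientation: [3.141, -0.001, 0.001]
wrist_force: [-0.4, 0.1, 5.5]
opening: 0.0285
finger_force: 58.7
time_s: 34.4
position: [0.3987, -0.3337, 0.1918]
orientation: [3.139, -0.002, 0.001]
wrist_force: [-0.3, 0.5, -1.3]
opening: 0.0285
finger_force: 59.2
```

```bash
python3 -m inch '[[0.1,0.2,0,0,0,0],[0.2,0.4,0,0,0,0],[0.31,0.62,0,0,0,0],[0.41,0.81,0,0,0,0],[0.451,0.895,0,0,0,0]]' 1
python3 -m inch '[[0.1,0.2,0,0,0,0],[0.2,0.4,0,0,0,0],[0.31,0.62,0,0,0,0],[0.41,0.81,0,0,0,0],[0.451,0.895,0,0,0,0],[0.451,0.895,0,0,0,0],[0.451,0.895,0,0,0,0]]'
python3 - <<'E'
from h import *
o=get_obs();print(o["position"])
b=read_camera("scene");cv2.imwrite("pics/s6.png",b)
x,y,z=o["position"]
# flask body silhouette rows near below the gripper: amber columns
c=proj("scene",(x,y,z-.068+.027));print("pred body",c,proj("scene",(x,y,z-.068+.06)))
h=cv2.cvtColor(b,cv2.COLOR_BGR2HSV)
for r in range(int(c[1])-4,int(c[1])+8,2): print(r,[tuple(v) for v in h[r,int(c[0])-13:int(c[0])+15].tolist()])
E
```

```text
time_s: 34.9
position: [0.4882, -0.1501, 0.1879]
orientation: [-3.139, 0.003, 0.004]
wrist_force: [-0.8, -0.5, -1.7]
opening: 0.0285
finger_force: 59.4
time_s: 35.6
position: [0.5773, 0.0253, 0.1881]
orientation: [-3.141, 0.004, 0.002]
wrist_force: [0.2, 0.7, -2.5]
opening: 0.0287
finger_force: 59.5
[0.57726533 0.02531098 0.18810646]
pred body [332.450125   175.56122526] [332.39085576 166.86697925]
171 [(16, 46, 173), (16, 47, 179), (17, 53, 184), (16, 56, 190), (16, 57, 193), (16, 60, 197), (15, 72, 196), (15, 93, 195), (15, 107, 191), (14, 100, 176), (15, 91, 162), (16, 90, 156), (15, 81, 155), (16, 66, 158), (15, 62, 153), (15, 66, 154), (14, 83, 157), (12, 127, 149), (12, 175, 149), (12, 190, 137), (12, 180, 123), (13, 169, 119), (12, 160, 118), (12, 137, 121), (14, 103, 144), (15, 77, 183), (16, 65, 201), (16, 61, 205)]
173 [(17, 60, 199), (16, 60, 200), (16, 60, 201), (16, 60, 201), (16, 60, 201), (16, 70, 197), (15, 99, 190), (14, 116, 192), (15, 120, 196), (14, 119, 197), (14, 117, 196), (14, 114, 195), (14, 112, 194), (14, 110, 194), (14, 113, 192), (14, 117, 192), (14, 122,
[... 1261 characters left out ...]
 (12, 178, 132), (12, 187, 128), (12, 197, 123), (12, 200, 121), (12, 198, 121), (12, 198, 120), (12, 201, 117), (12, 199, 114), (12, 191, 120), (12, 189, 135), (13, 190, 138), (12, 191, 136), (12, 193, 132), (12, 195, 127), (12, 189, 120), (13, 95, 156)]
181 [(15, 36, 229), (15, 30, 239), (14, 31, 238), (14, 31, 238), (14, 31, 240), (14, 30, 236), (15, 37, 215), (13, 59, 176), (12, 109, 136), (12, 167, 119), (13, 182, 119), (13, 179, 121), (13, 181, 121), (12, 188, 118), (12, 195, 114), (12, 195, 110), (12, 199, 109), (12, 197, 109), (12, 198, 108), (12, 197, 109), (12, 197, 115), (12, 193, 119), (13, 193, 119), (12, 194, 117), (12, 195, 114), (13, 191, 111), (13, 174, 114), (15, 119, 146)]
```

```bash
python3 -m inch '[[0,-0.003,-0.1,0,0,0],[0,-0.003,-0.22,0,0,0],[0,-0.003,-0.32,0,0,0],[0,-0.003,-0.38,0,0,0],[0,-0.003,-0.38,0,0,0],[0,-0.003,-0.38,0,0,0]]' 1
python3 -m inch '[[0,0,-0.01,0,0,0],[0,0,-0.02,0,0,0],[0,0,-0.02,0,0,0]]'
```

```text
time_s: 36.25
position: [0.5786, 0.0238, 0.1148]
orientation: [3.142, -0.0, 0.0]
wrist_force: [0.5, -0.4, -0.8]
opening: 0.0285
finger_force: 59.6
time_s: 36.55
position: [0.5787, 0.0245, 0.1108]
orientation: [3.141, -0.001, 0.001]
wrist_force: [0.6, 0.4, -0.7]
opening: 0.0289
finger_force: 59.6
```

```bash
python3 -m inch '[[-0.004,0,-0.01,0,0,0],[-0.004,0,-0.018,0,0,0],[-0.004,0,-0.018,0,0,0]]'
python3 -m inch '[[0,0,-0.006,0,0,0],[0,0,-0.012,0,0,0],[0,0,-0.012,0,0,0]]'
```

```text
time_s: 36.85
position: [0.5777, 0.0246, 0.1067]
orientation: [-3.142, -0.0, 0.001]
wrist_force: [-0.1, 0.2, -2.1]
opening: 0.0288
finger_force: 59.9
time_s: 37.15
position: [0.5791, 0.0243, 0.1059]
orientation: [3.141, -0.003, 0.001]
wrist_force: [-0.2, -0.0, 5.7]
opening: 0.0285
finger_force: 60.4
```

Contact at the expected height. I'll release, rise, close the fingers and press the cap.

```bash
python3 -m inch '[[0,0,0.004,0,0,0],[0,0,0.004,0,0,0],[0,0,0.004,0,0,0],[0,0,0.004,0,0,0]]' -0.5
python3 -m inch '[[0,0,0.1,0,0,0],[0,0,0.25,0,0,0],[0,0,0.4,0,0,0],[0,0,0.4,0,0,0]]'
python3 -m inch '[[0,0,0,0,0,0],[0,0,0,0,0,0],[0,0,-0.02,0,0,0],[0,0,-0.08,0,0,0],[0,0,-0.13,0,0,0],[0,0,-0.13,0,0,0],[0,0,-0.13,0,0,0]]' 1
```

```text
time_s: 37.55
position: [0.5775, 0.0245, 0.105]
orientation: [-3.141, 0.001, 0.001]
wrist_force: [0.2, -0.6, -0.8]
opening: 0.064
finger_force: 0.0
time_s: 37.95
position: [0.5805, 0.0241, 0.19]
orientation: [3.14, -0.008, 0.001]
wrist_force: [0.7, 0.0, -0.1]
opening: 0.0639
finger_force: 0.0
time_s: 38.65
position: [0.5772, 0.0246, 0.1582]
orientation: [-3.141, 0.002, 0.001]
wrist_force: [-0.0, -0.4, 0.1]
opening: 0.0003
finger_force: 0.0
```

```bash
python3 -m inch '[[0.007,0,-0.01,0,0,0],[0.007,0,-0.02,0,0,0],[0.007,0,-0.03,0,0,0],[0.007,0,-0.04,0,0,0],[0.007,0,-0.05,0,0,0],[0.007,0,-0.06,0,0,0],[0.007,0,-0.07,0,0,0],[0.007,0,-0.07,0,0,0]]' | grep -E 'pos|wrist'
for i in 1 2 3; do python3 -m inch '[[0,0,-0.005,0,0,0],[0,0,-0.005,0,0,0]]' | grep -E 'pos|wrist'; done
```

```text
position: [0.5788, 0.0246, 0.1448]
wrist_force: [0.4, -0.6, -0.5]
position: [0.5791, 0.0245, 0.1441]
wrist_force: [-0.9, -0.5, 1.1]
position: [0.5791, 0.0245, 0.1432]
wrist_force: [-0.4, -0.5, 0.6]
position: [0.5798, 0.0244, 0.1431]
wrist_force: [-0.5, -0.3, 3.5]
```

```bash
for i in 1 2; do python3 -m inch '[[0,0,-0.005,0,0,0],[0,0,-0.005,0,0,0]]' | grep -E 'pos|wrist'; done
python3 -m inch '[[0,0,0.1,0,0,0],[0,0,0.3,0,0,0],[0,0,0.45,0,0,0],[0,-0.2,0.45,0,0,0],[0,-0.45,0.45,0,0,0],[-0.3,-0.7,0.45,0,0,0],[-0.5,-0.95,0.45,0,0,0],[-0.7,-0.98,0.45,0,0,0],[-0.7,-0.98,0.45,0,0,0]]' | grep -E 'pos|time'
python3 -m inch '[[0,-0.25,0,0,0,0],[0,-0.5,0,0,0,0],[0,-0.75,0,0,0,0],[0,-0.9,0,0,0,0],[0,-0.9,0,0,0,0]]' | grep -E 'pos|time'
python3 - <<'E'
from h import *
b=read_camera("scene");a=read_camera("top");cv2.imwrite("pics/end_s.png",b);cv2.imwrite("pics/end_t.png",a)
cv2.imwrite("pics/end.png",np.hstack([cv2.resize(b[140:240,290:370],None,fx=5,fy=5,interpolation=cv2.INTER_CUBIC),cv2.resize(a[150:250,260:340],None,fx=5,fy=5,interpolation=cv2.INTER_CUBIC)]))
for p in((.6595,.1305),(.5795,.0245)):print("cap top pred",(proj("scene",(*p,.132))-[290,140])*5,(proj("top",(*p,.132))-[260,150])*5+[400,0])
E
```

```text
position: [0.5803, 0.0242, 0.143]
wrist_force: [-1.7, 1.0, 9.7]
position: [0.581, 0.0241, 0.1429]
wrist_force: [-1.3, 0.7, 12.9]
time_s: 41.35
position: [0.4364, -0.1728, 0.2296]
time_s: 41.85
position: [0.4383, -0.3553, 0.2298]
cap top pred [249.88225752 103.95157917] [505.63910242  60.02896812]
cap top pred [215.91964686 197.13099878] [702.13148596 206.67103542]
```

View pics/end.png

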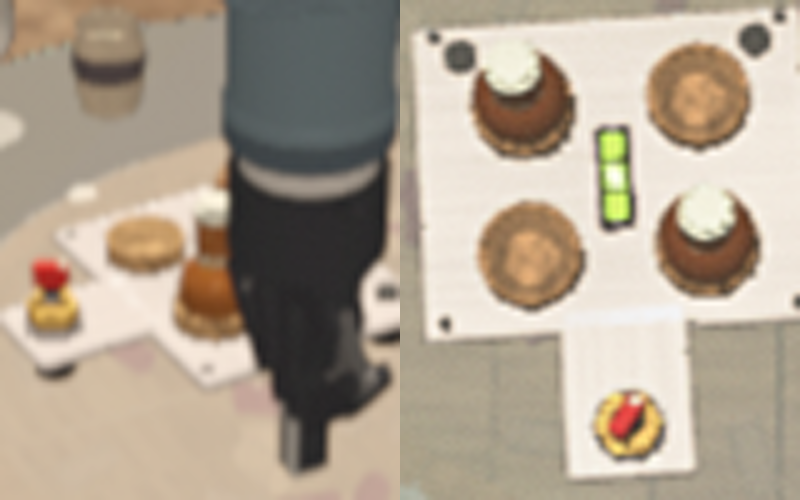

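The top half shows both flasks in their seats, with caps round and flat at (512,68) and (706,213). The bubble is between the lines. I'll check the nut angle once more before handing in.

Run:
```python
from h import *
from scipy.optimize import minimize
S=8;x0,y0=290,220
for n,z in(("top0",.05),("top2",.052),("top3",.058),("top4",.056),("end_t",.056)):
    a=cv2.imread(f"pics/{n}.png")
    c=cv2.resize(a[y0:y0+34,x0:x0+34],None,fx=S,fy=S,interpolation=cv2.INTER_CUBIC);h=cv2.cvtColor(c,cv2.COLOR_BGR2HSV)
    m=((h[...,1]>90)&(h[...,2]>90)).astype(np.uint8)
    cc=max(cv2.findContours(m,0,1)[0],key=cv2.contourArea);H=cv2.convexHull(cc)
    m2=cv2.drawContours(np.zeros_like(m),[H],-1,1,-1);cc=max(cv2.findContours(m2,0,1)[0],key=cv2.contourArea)
    P=np.array([atz("top",(p+.5)/S-.5+[x0,y0],z)[:2] for p in cc[:,0]])
    def f(v):
        d=P-v[:2];t=v[2]+np.arange(6)*np.pi/3
        return np.mean(np.abs((d@np.array([np.cos(t),np.sin(t)])).max(1)-v[3]))
    r=min((minimize(f,[*P.mean(0),t,.017],method="Nelder-Mead",options=dict(maxiter=4000,xatol=1e-6,fatol=1e-9)) for t in(.1,.4,.7,1.)),key=lambda r:r.fun)
    print(n,np.round(r.x[:2],4),round(np.degrees(r.x[2])%60,1),round(r.x[3],4),r.fun*1e3)
```

```text
top0 [0.4734 0.0658] 6.5 0.0173 0.34178267882061036
top2 [0.4733 0.0658] 7.5 0.0173 0.29575082548781834
top3 [0.4743 0.0659] 7.8 0.0174 0.32661959061101853
top4 [0.4743 0.0659] 3.9 0.0173 0.3345806487884685
end_t [0.4741 0.0659] 2.6 0.0172 0.34914500823000655
```

```bash
python3 -c "
from station import *
print(job_done())"
```

```text
the job is handed in; nothing more can be done
None
```

I handed the job in with the plate level, the jam nut tight, both flasks present seated with their caps pressed shut, and the glass and candle not touched; the hand-in gave no verdict.

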